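# Decant hex nuts into the parts jar and screw its lid on

### The job

Pick up the straight steel cup of hexagon nuts, pour all eight nuts into the parts jar that is bolted to the bench, and leave the empty cup standing upright on the bench. When the nuts are in, screw the jar's lid on without cross-threading: the thread starts best if you turn the lid backward until you feel it drop; then turn it forward to the stop and on until the collar gives and the lid is tight, but do not let the collar turn before the lid has dropped. Leave the bottles, the screw cup and the hex keys where they stand.

Things in the scene. Friction and masses are not known exactly. Their poses are not given: they have to be found in the camera images.
- cup: plain straight-sided round steel cup, 60 mm outside diameter, 65 mm high, wall 2.5 mm, floor 3 mm, about 0.14 kg, open at the top, standing on the bench with the eight nuts in its lower third, smooth inside (nuts slide on a slope of 16 degrees); origin at the centre of its underside, z up along its axis. Not the lower, tapered screw cup.
- nut0: hexagon nut, plain steel, 16 mm across flats (18.5 across corners), 8 mm high, 12 g; origin at the centre of one face (the eight nuts are alike)
- nut1: hexagon nut, plain steel, 16 mm across flats (18.5 across corners), 8 mm high, 12 g; origin at the centre of one face (the eight nuts are alike)
- nut2: hexagon nut, plain steel, 16 mm across flats (18.5 across corners), 8 mm high, 12 g; origin at the centre of one face (the eight nuts are alike)
- nut3: hexagon nut, plain steel, 16 mm across flats (18.5 across corners), 8 mm high, 12 g; origin at the centre of one face (the eight nuts are alike)
- nut4: hexagon nut, plain steel, 16 mm across flats (18.5 across corners), 8 mm high, 12 g; origin at the centre of one face (the eight nuts are alike)
- nut5: hexagon nut, plain steel, 16 mm across flats (18.5 across corners), 8 mm high, 12 g; origin at the centre of one face (the eight nuts are alike)
- nut6: hexagon nut, plain steel, 16 mm across flats (18.5 across corners), 8 mm high, 12 g; origin at the centre of one face (the eight nuts are alike)
- nut7: hexagon nut, plain steel, 16 mm across flats (18.5 across corners), 8 mm high, 12 g; origin at the centre of one face (the eight nuts are alike)
- jar: aluminium parts jar, round, 88 mm diameter, on a 116 x 116 mm foot plate bolted to the bench; fixed; 78 mm high to the rim of its threaded neck, inner floor at 9 mm; origin at the centre of its underside, z up. Its yaw tells nothing of the thread: the neck stands turned at random on it
- jar_mouth (a point): centre of the jar's open mouth at rim height (78 mm above the bench), axes as the jar's. Mouth 69 mm wide inside; neck 75 mm outside (72 in its top 3 mm), with four equal lugs, each 40 degrees long, 90 degrees apart, out to 85 mm diameter, 3 to 8 mm below the rim. Where the lugs stand round the neck varies and is not given
- lid: aluminium screw lid, round, 96 mm diameter, 50 mm high over all, about 0.16 kg: skirt and flat top 20 mm high, with a black bar grip on top; lies right way up on the bench; origin at the centre of the skirt's lower edge, z up. Home on the neck, the underside of its top lies on the rim and its lower edge is 16 mm below the rim
- lid_grip (a point): middle of the lid's bar grip, 42 mm above the lid's lower edge; axes as the lid's. The bar is 52 mm long (along x), 20 mm wide (along y), from the lid's flat top (20 mm above the lower edge) up to 50 mm
- lid_lugs (a point): on the lid's axis, 2 mm above its lower edge: underside of the four lugs inside its skirt (bore 91 mm), each 40 degrees long, centred 45, 135, 225, 315 degrees from the lid's x, reaching in to 79 mm diameter, 5 mm high. Lugs over lugs, the lid rests with its lower edge 5 mm below the jar's rim, level, and slides freely when turned
- lid_top (a point): centre of the lid's flat top, 20 mm above its lower edge. Turned backward (anticlockwise from above, at most 80 degrees) the lid's lugs come over the neck's gaps, within a window of 10 degrees; if free to fall it drops 11 mm by its weight. Then backward is blocked hard at the window's end; forward (clockwise) it turns 34 to 44 degrees under the lugs to a stop
- collar (a joint): the neck's tightening collar, rad, 0 at the start: when the lid has dropped home and is turned forward against the stop, the collar gives stiffly (0.4 N m) with it, clockwise, to its end at 0.14 (8 degrees), and stays there: the lid is tight. It cannot turn back below 0
- screw_cup: bystander: lower, tapered turned steel cup, 63 mm diameter, 35 mm high; origin at the centre of its underside
- hex_keys: bystander: red folding hex-key set, 37 x 105 x 20 mm, lying; origin at the centre of its underside
- threadlocker: bystander: small red bottle with white spout, 26 x 38 x 112 mm, standing; origin under its centre
- oiler: bystander: small white bottle with yellow spout, 29 x 42 x 123 mm, standing; origin under its centre
Mind the look-alikes: they are no part of the job. There is more than one size of the cup; the one meant has the size given above. Leave any orange look-alike of the lid alone.

How it is judged:
On the way, in this order (a step that is already met when the one before it is completed fails the run):
1. the cup is held tipped over the jar (angle between cup's own z axis and vertical above 1.2 rad and horizontal distance between cup and jar_mouth below 0.13 m and height (world z) of cup above 0.08 m and contact force between cup and the fingers above 0.5 N), for 0.1 s.
2. all eight nuts are in the jar (horizontal distance between each of nut0, nut1, nut2, nut3, nut4, nut5, nut6, nut7 and jar_mouth below 0.041 m and z of each of nut0, nut1, nut2, nut3, nut4, nut5, nut6, nut7 in the frame of jar_mouth below -0.028 m), for 0.2 s.
3. the lid has dropped home on the neck (z of lid in the frame of jar_mouth below -0.0135 m and horizontal distance between lid and jar_mouth below 0.005 m and angle between lid's own z axis and vertical below 0.06 rad), for 0.1 s.
4. the lid is tightened: the collar has given (all of step 3 and value of joint collar above 0.07 rad), for 0.2 s.
At the end, for the whole second after the job is handed in: All eight nuts in the jar (28 mm or more below the rim); lid home (lower edge 13.5 mm or more below the rim, 5 mm from the axis, tilt under 0.06 rad), tight (collar over 0.07 rad), at rest; cup upright on the bench (tilt under 0.1 rad, underside under 12 mm high), at rest (all of step 2 and all of step 4 and linear speed of each of lid, cup below 0.02 m/s and angle between cup's own z axis and vertical below 0.1 rad and height (world z) of cup below 0.012 m); the robot touches nothing.
It fails at once if the collar was turned while the lid was not home (cross-threaded) (value of joint collar above 0.04 rad and z of lid in the frame of jar_mouth above -0.0115 m).
It fails at once if a bystander was disturbed: screw_cup moved more than 40 mm (distance of screw_cup from where it was at the start of the episode above 0.04 m).
It fails at once if a bystander was disturbed: hex_keys moved more than 40 mm (distance of hex_keys from where it was at the start of the episode above 0.04 m).
It fails at once if a bystander was disturbed: threadlocker moved more than 40 mm (distance of threadlocker from where it was at the start of the episode above 0.04 m).
It fails at once if a bystander was disturbed: oiler moved more than 40 mm (distance of oiler from where it was at the start of the episode above 0.04 m).
It also fails if it takes over 72 s, if anything falls off the work surface, if the arm or the gripper's body presses on something with over 40 N, if the wrist force passes 120 N, or if a joint passes its speed limit or range.

### The arm

A 6-joint arm with a two-finger parallel gripper is mounted at the origin on a cart in front of the work surface, level with it; the furniture and walls round the work are solid. World frame = base frame: x ahead of the robot, y to its left, z up, the work surface at z = 0. Lengths are in m, angles in rad, forces in N, time in s.
With the tool pointing down it reaches from about 0.3 to 0.775 m from the base axis. Payload 14.6 kg.
Tool frame: the origin (TCP) lies at the very end of the fingers, on their centre line; the grasp point (between the pads) lies 19 mm behind it; z points along the fingers, y is the line along which they close (so a half turn about z gives the same grasp; the last joint's range is limited). The gripper opens to 94 mm and grips with 3 to 60 N. Pads are 16 mm wide; open, the fingers measure 119 mm over their backs; the gripper's body (75 mm by 177 mm) begins 78 mm behind the grasp point.
Start: joints at [-1.374, 0.3, 1.521, -0, 1.321, -0.067], TCP at [0.143, -0.531, 0.205] pointing down, gripper open.
Joint ranges: [-3.03, 3.03], [-0.79, 2.21], [0.23, 2.52], [-1.04, 4.18], [0, 3.07], [-2.55, 2.55]. Speed limits (rad/s): [2.22, 2.22, 2.57, 3.14, 3.14, 3.14].

### API

Orientations are given as [roll, pitch, yaw] about the fixed x, y, z axes, in that order (R = Rz(yaw) Ry(pitch) Rx(roll)).
In Python, from station import ctrl, camera, camera_info, finder gives the robot as it stands.
- The arm moves only by the tool carry_out, never from a script. Its argument "motion" is a list of rows, each a list of 2 entries, a list of its own where there are three numbers: the shift along the tool's x, y, z as a fraction of full scale, then the turn about the tool's z as a fraction of full scale. A call has 1 to 12 rows; each row is the pose to reach, as a shift and turn from the pose commanded when the call began, along the tool's axes at that moment, turning the shorter way round; what a row does not reach only later rows make up. Full scale, the value 1, is 200 mm for a shift and 360 degrees for a turn. A row lasts 1/10 s, in which the tool goes at most 50 mm and 8.59 degrees, less where a joint would pass 70% of its speed; a pose out of reach is approached as far as the arm can. A call with a number of a shift or a turn outside -1 to 1 is refused whole. A call with a gripper value outside its range is refused whole. "hand" is the closure, from -1 (fully open) to 1 (shut), set as the call begins (left out, the last holds). The fingers move at their own pace and stop on an object; "force" is the grip in N (left out, the last holds). Time passes only in rows, so rows that repeat a pose let the fingers close. It gives the time, the measured TCP pose, the force, the opening and the grip force at its end, in the units of the state.
- ctrl.get_obs(): the state, without advancing time (a new reading comes with each control period).
- camera(name): name is "scene" or "top" or "wrist"; returns (picture, depth): 480x640x3 uint8, blue, green, red; 480x640 float32, m along the optical axis (not along the pixel's ray), 0 where there is no reading.
- camera_info(name): a dict with "camera_matrix" (3x3 intrinsics, pixels), "origin" and "attitude" of the camera in the world. Camera axes: x right, y down, z forward; pixel columns grow to the right and rows downward; lengths in m; the calibration is good to about 2 mm. A picture is of the moment at which its call begins: read the wrist's pose just before it. camera_info takes no time and is no camera call; for the wrist camera it gives the pose at the moment of the call.
- ctrl.hand_in(): hands the job in; it is judged then, once.
Trained networks look in the newest picture that a camera, given by its name, has taken for a name from the list of things; names that differ only in an ending like _2 or _b are one class to them, and where a whole thing is asked for, a point or a joint stands for the part that bears it (a point fixed in the world has none). Each returns a list of dicts, best first, with "conf" (0 to 1); they miss things now and then, are a little off and sometimes report something else, mostly with a low value. They report only what shows in the picture. A call takes as long as a camera call. They do not tell look-alikes from the thing itself.
- finder.boxes_of(camera, query): "location" ([column, row] in pixels, amid what is visible of it).
- finder.cut_out(camera, query): "mask" (480x640 bool, what is visible of it) and "location" ([column, row] in pixels, amid what is visible of it).
- finder.pinpoint(camera, query): "location" ([column, row] in pixels: a listed point, or the origin of a listed thing).
The state is a dict: "time_s": time; "qpos": joint angles; "joint_vel": joint speeds; "tau": joint torques, N m; "ee_pos": TCP position; "eef_rot": TCP orientation; "force": force on the tool from outside, world axes, zero at the start; "moment": the same for the moment, N m; "grip_width": finger opening in m; "grip_force": force on a finger pad.
Only numpy, scipy, OpenCV 4.12 (cv2) and the standard library are available. Lean on these libraries where they do the work, as an engineer would, in place of code of your own. Each camera call takes 0.05 s, during which the arm holds its last target. There are 200 camera calls.

## Working session

There is one attempt and no reset: what is moved stays moved. The work goes in short steps, Python scripts to look and compute and a tool call to move; the robot and the scene stay as the last step left them, time stands still between calls to the robot, and variables do not carry over. Pictures are saved under pics/ and viewed, at most 10 in all, crops included, and the job is handed in when it is done.

Besides the shell and the picture viewer there is one more tool, called as a command line: name --argument value ..., lists and objects as JSON in quotes. carry_out: Moves the arm, as the interface text tells. Its arguments: {"type":"object","properties":{"motion":{"type":"array","items":{"type":"array"}},"hand":{"type":"number"},"force":{"type":"number"}},"required":["motion"]}

```bash
ls; mkdir -p pics; cat > h.py <<'E'
import numpy as np,cv2
from station import ctrl,camera,camera_info,finder
from scipy.spatial.transform import Rotation as R
def cam(n):
    i=camera_info(n);K=np.array(i["camera_matrix"]);o=np.array(i["origin"]);a=np.array(i["attitude"],float)
    A=a if a.shape==(3,3) else (R.from_euler('xyz',a).as_matrix() if a.size==3 else None)
    return K,o,A
def ray(n,px,c=None):
    K,o,A=c or cam(n); return o,A@np.linalg.inv(K)@np.array([px[0],px[1],1.0])
def onz(n,px,z,c=None):
    o,d=ray(n,px,c); return o+d*(z-o[2])/d[2]
def cloud(n,depth,mask=None,c=None):
    K,o,A=c or cam(n); v,u=np.nonzero((depth>0)&(mask if mask is not None else True)); d=depth[v,u]
    return (A@(np.linalg.inv(K)@np.vstack([u*d,v*d,d]))).T+o
E
python3 - <<'E'
from h import *
for n in("scene","top","wrist"):
    print(n,camera_info(n)); 
s=[]
for n in("scene","top"):
    c=cam(n);p,d=camera(n);s.append(p)
    np.savez(f'{n}.npz',p=p,d=d)
    for q in("cup","jar","lid","screw_cup","hex_keys","threadlocker","oiler"):
        for r in finder.cut_out(n,q)[:3]:
            P=cloud(n,d,r["mask"],c)
            if len(P): print(n,q,round(r["conf"],2),np.round(r["location"]),"med",np.round(np.median(P,0),3),"lo",np.round(np.percentile(P,2,0),3),"hi",np.round(np.percentile(P,98,0),3))
    for q in("jar_mouth","lid_grip","lid_top","cup"):
        for r in finder.pinpoint(n,q)[:3]: print(n,q,round(r["conf"],2),np.round(r["location"],1))
cv2.imwrite("pics/a.png",s[0]);cv2.imwrite("pics/b.png",s[1])
print(ctrl.get_obs())
E
```

```text
pics
scene {'camera_matrix': array([[563.72559963,   0.        , 303.13938293],
       [  0.        , 563.72559963, 238.25962423],
       [  0.        ,   0.        ,   1.        ]]), 'origin': array([-0.24968546, -0.73019339,  1.05641259]), 'attitude': array([-2.21771107,  0.00450118, -0.65952424])}
top {'camera_matrix': array([[496.47274769,   0.        , 318.84573875],
       [  0.        , 496.47274769, 237.61955244],
       [  0.        ,   0.        ,   1.        ]]), 'origin': array([0.42915651, 0.31287286, 1.39375662]), 'attitude': array([-3.02693793, -0.00891243, -1.54493793])}
wrist {'camera_matrix': array([[427.82909574,   0.        , 323.13206982],
       [  0.        , 427.82909574, 243.3754504 ],
       [  0.        ,   0.        ,   1.        ]]), 'origin': array([ 0.2095713 , -0.51334281,  0.38406668]), 'attitude': array([ 2.90381255e+00,  1.66540013e-03, -1.30756433e+00])}
scene jar 0.96 [416. 308.] med [ 0.637 -0.068  0.011] lo [ 0.603 -0.114  0.001] hi [0.702 0.02  0.049]
scene threadlocker 0.53 [355. 231.] med [0.716 0.266 0.045] lo [0.701 0.254 0.002] hi [0.736 0
[... 1227 characters left out ...]
9.8]
{'time_s': 1.2, 'qpos': array([-1.37358964e+00,  2.99940523e-01,  1.52098159e+00, -3.29238114e-05,
        1.32071031e+00, -6.66269673e-02]), 'joint_vel': array([ 1.31904039e-03, -4.30694264e-04,  1.95478816e-03, -1.76971461e-03,
        5.81162692e-04, -5.54941989e-06]), 'tau': array([-2.18920645e-04, -5.31655633e+01, -3.52908039e+01,  7.08599319e-02,
        2.14031042e-02, -2.07723298e-05]), 'ee_pos': array([ 0.14340421, -0.53096947,  0.20543114]), 'eef_rot': array([-3.14155085e+00,  2.91810420e-05,  2.63841805e-01]), 'force': array([ 0.13261605, -1.2214082 , -0.78309678]), 'moment': array([-0.06326336,  0.00198376,  0.04236234]), 'grip_force': 0.0, 'grip_width': 0.09416153301021164}
```

View pics/a.png

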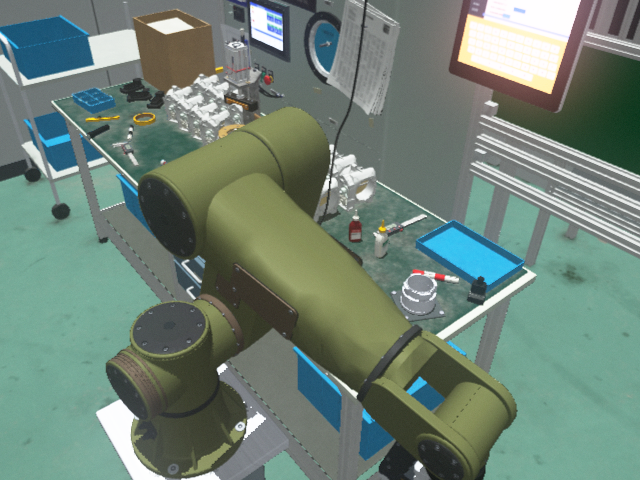

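View pics/b.png

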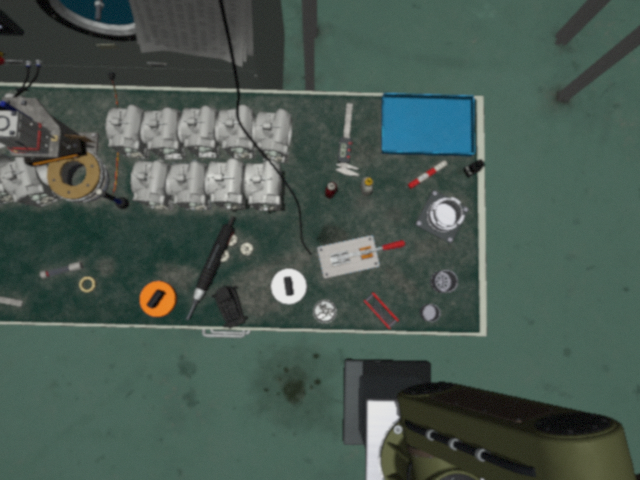

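Scene view: the arm hides the cup, and the jar shows at (417,290). Top view: the cup to use is at (444,281), with a smaller look-alike at (430,312). The jar is at (443,214), the aluminium lid at (288,286), and the orange look-alike at (157,298). A hanging cord ends near (310,253).

```bash
cat >> h.py <<'E'
def circ(P):
    x,y=P[:,0],P[:,1];A=np.c_[2*x,2*y,np.ones(len(x))];s=np.linalg.lstsq(A,x*x+y*y,rcond=None)[0]
    return s[:2],np.sqrt(s[2]+s[0]**2+s[1]**2)
E
python3 - <<'E'
from h import *
f=np.load('top.npz');p,d=f['p'],f['d'];c=cam("top")
K,o,A=c
v,u=np.mgrid[0:480,0:640];X=(A@(np.linalg.inv(K)@np.vstack([(u*d).ravel(),(v*d).ravel(),d.ravel()]))).T+o
X=X.reshape(480,640,3)
def near(cx,cy,r,z0,z1):
    m=(np.hypot(X[...,0]-cx,X[...,1]-cy)<r)&(X[...,2]>z0)&(X[...,2]<z1)&(d>0);return X[m]
print("bench z",np.median(near(.55,.05,.05,-.05,.05)[:,2]))
for n,px,z,r,z0,z1 in(("cup",(444,281),.065,.045,.05,.08),("jar",(445,214),.078,.06,.068,.09),("small",(430,312),.05,.03,.03,.08)):
    q=onz("top",px,z,c);P=near(q[0],q[1],r,z0,z1);print(n,q,len(P),P[:,2].min(),P[:,2].max(),circ(P), (P.min(0)+P.max(0))/2,P.max(0)-P.min(0))
q=onz("top",(288,286),.02,c)
P=near(q[0],q[1],.06,.01,.03);print("lidtop",len(P),np.median(P[:,2]),P.mean(0),(P.min(0)+P.max(0))/2,P.max(0)-P.min(0))
P=near(q[0],q[1],.06,.038,.06);w=np.linalg.svd(P[:,:2]-P[:,:2].mean(0),full_matrices=False)[2];print("bar",len(P),np.median(P[:,2]),P.mean(0),np.degrees(np.arctan2(w[0,1],w[0,0])))
# tall things
for (a,b) in((0.3,.4),(.4,.5),(.5,.6),(.6,.72)):
    for y0 in np.arange(-.15,.5,.08):
        m=(X[...,0]>a)&(X[...,0]<b)&(X[...,1]>y0)&(X[...,1]<y0+.08)&(d>0);print("%.3f"%X[m][:,2].max() if m.any() else None,end=' ')
    print()
for px in((310,250),(300,215),(270,160),(240,90)):print(px,[np.round(x,3) for x in X[px[1]-3:px[1]+4,px[0]-3:px[0]+4].reshape(-1,3)[[np.argmax(X[px[1]-3:px[1]+4,px[0]-3:px[0]+4,2])]]])
cv2.imwrite("pics/c.png",cv2.resize(p[180:330,250:490],None,fx=3.3,fy=3.3,interpolation=cv2.INTER_CUBIC))
E
```

```text
bench z 0.001648448948209591
cup [ 0.47473341 -0.03249955  0.065     ] 114 0.05072502440190818 0.07097110506382753 (array([ 0.47604946, -0.03682915]), np.float64(0.02875374218415987)) [ 0.4765029  -0.03712299  0.06084806] [0.05695089 0.06107934 0.02024608]
jar [ 0.65395963 -0.03236027  0.078     ] 211 0.06815091360240322 0.0832469667817235 (array([ 0.66018436, -0.04049967]), np.float64(0.037537328736063275)) [ 0.66061581 -0.04066605  0.07569894] [0.08224426 0.0830382  0.01509605]
small [0.39132017 0.00149836 0.05      ] 97 0.030398484247184276 0.053961964023708564 (array([ 0.39037585, -0.00063249]), np.float64(0.022125898231715766)) [ 0.39009221 -0.0008366   0.04218022] [0.04522339 0.04741876 0.02356348]
lidtop 816 0.020284796451033427 [0.45150004 0.38606399 0.02025341] [0.45155196 0.38509496 0.01991684] [0.09393701 0.09709343 0.01941533]
bar 144 0.049478252794960875 [0.45212694 0.38568013 0.04921261] -169.57077639447488
0.010 0.054 0.054 0.029 0.010 0.043 0.010 0.011 0.035 
0.013 0.070 0.053 0.026 0.026 0.040 0.055 0.028 0.050 
0.012 0.071 0.081 0.077 0.062 0.057 0.030 0.010 0.041 
0.083 0.081 0.015 0.071 0.077 0.115 0.145 0.138 0.136 
(310, 250) [array([0.551, 0.337, 0.03 ])]
(300, 215) [array([0.653, 0.364, 0.051])]
(270, 160) [array([0.762, 0.437, 0.188])]
(240, 90) [array([0.88 , 0.496, 0.342])]
```

View pics/c.png

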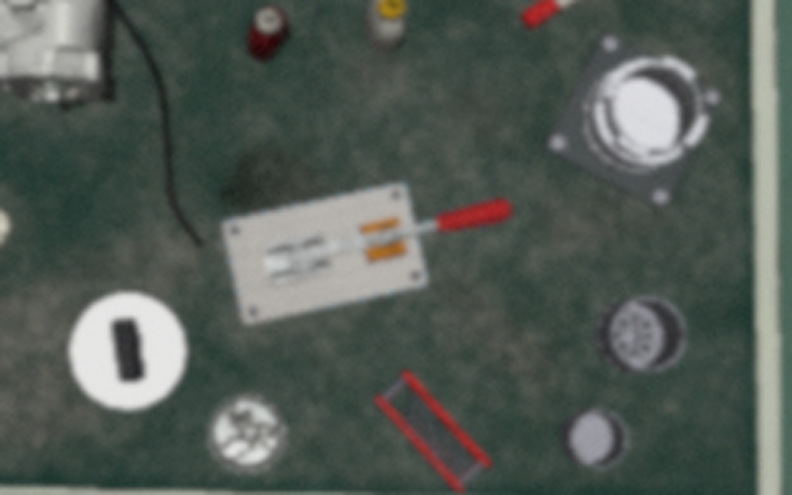

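The target cup (60 mm) is at (640,335) in this crop and the smaller one at (597,437). The jar is at about (640,110) and the lid at (128,350). I'll move above the cup.

carry_out --motion '[[[1,-0.87,0],0.042],[[1,-0.87,0],0.042],[[1,-0.87,0],0.042],[[1,-0.87,0],0.042],[[1,-0.87,0],0.042],[[1,-0.87,0],0.042],[[1,-0.87,0],0.042]]' --hand -1

```text
time_s: 1.9
ee_pos: [0.2921, -0.3095, 0.2058]
eef_rot: [3.141, -0.001, 0.003]
force: [0.3, 0.3, 0.1]
grip_width: 0.0941
grip_force: 0.0
```

carry_out --motion '[[[0.85,-1,0],0],[[0.85,-1,0],0],[[0.85,-1,0],0],[[0.85,-1,0],0],[[0.85,-1,0],0],[[0.85,-1,0],0],[[0.85,-1,0],0]]'

```text
time_s: 2.6
ee_pos: [0.4617, -0.1107, 0.2051]
eef_rot: [-3.142, 0.001, 0.002]
force: [0.5, -0.1, -0.2]
grip_width: 0.094
grip_force: 0.0
```

carry_out --motion '[[[0.0,-0.35,0],0],[[0,-0.35,0],0],[[0,-0.35,0],0],[[0,-0.35,0],0]]'

```text
time_s: 3.0
ee_pos: [0.4609, -0.0425, 0.2055]
eef_rot: [3.141, -0.0, -0.001]
force: [0.3, -0.2, 0.4]
grip_width: 0.0941
grip_force: 0.0
```

```bash
cat > m.py <<'E'
from h import *
import sys
def look(n="wrist",q=("cup","jar_mouth","jar")):
    o=ctrl.get_obs();c=cam(n);p,d=camera(n)
    print(round(o["time_s"],2),"tcp",np.round(o["ee_pos"],4),"rot",np.round(o["eef_rot"],4),"f",np.round(o["force"],1),"w",round(o["grip_width"],4))
    K,og,A=c;v,u=np.mgrid[0:480,0:640]
    X=((A@(np.linalg.inv(K)@np.vstack([(u*d).ravel(),(v*d).ravel(),d.ravel()]))).T+og).reshape(480,640,3)
    return o,c,p,d,X
def near(X,d,cx,cy,r,z0,z1):
    return X[(np.hypot(X[...,0]-cx,X[...,1]-cy)<r)&(X[...,2]>z0)&(X[...,2]<z1)&(d>0)]
E
python3 - <<'E'
from m import *
o,c,p,d,X=look()
cv2.imwrite("pics/d.png",p)
P=near(X,d,.476,-.037,.045,.058,.075);print("cup",len(P),circ(P),P[:,2].max(),(P.min(0)+P.max(0))/2,P.max(0)-P.min(0))
P=near(X,d,.66,-.04,.06,.074,.085);print("jar",len(P),circ(P),np.median(P[:,2]),(P.min(0)+P.max(0))/2,P.max(0)-P.min(0))
print("bench",np.median(near(X,d,.56,-.04,.03,-.03,.03)[:,2]))
for r in finder.pinpoint("wrist","jar_mouth"): print(r, onz("wrist",r["location"],.078,c))
for r in finder.pinpoint("wrist","cup"): print(r, onz("wrist",r["location"],0,c))
E
```

```text
3.0 tcp [ 0.4609 -0.0425  0.2055] rot [ 3.1412e+00 -2.0000e-04 -1.0000e-03] f [ 0.3 -0.2  0.4] w 0.0941
cup 961 (array([ 0.47794292, -0.04097175]), np.float64(0.02849846869536582)) 0.06701466958624996 [ 0.47767017 -0.04094542  0.06252213] [0.05979463 0.05934447 0.00898508]
  return _methods._mean(a, axis=axis, dtype=dtype,
  ret = ret.dtype.type(ret / rcount)
Traceback (most recent call last):
ValueError: zero-size array to reduction operation minimum which has no identity
```

View pics/d.png

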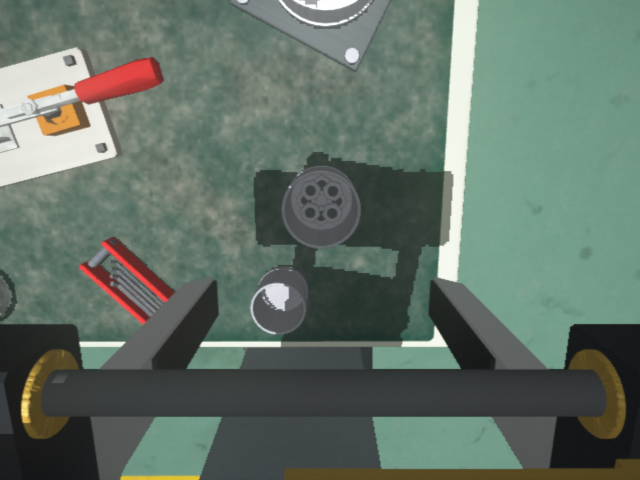

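The cup stands at (320,205) with the nuts in it, and the smaller cup is at (280,300). The jar is at the top edge of the picture. I'll move forward for a full view of the jar, then return to the cup.

carry_out --motion '[[[0.7,0,0],0],[[0.7,0,0],0],[[0.7,0,0],0],[[0.7,0,0],0],[[0.7,0,0],0]]'

```text
time_s: 3.55
ee_pos: [0.6009, -0.0425, 0.2044]
eef_rot: [-3.142, 0.002, -0.002]
force: [-1.4, 0.3, 0.2]
grip_width: 0.0938
grip_force: 0.0
```

```bash
python3 - <<'E'
from m import *
o,c,p,d,X=look()
cv2.imwrite("pics/e.png",p)
P=near(X,d,.66,-.04,.06,.074,.085);print("jar",len(P),circ(P),np.median(P[:,2]),(P.min(0)+P.max(0))/2,P.max(0)-P.min(0))
print("bench",np.median(near(X,d,.56,-.04,.03,-.03,.03)[:,2]))
# lugs azimuth: points at z .068-.076, r .039-.043
r=np.hypot(X[...,0]-.66,X[...,1]+.0405);m=(r>.0385)&(r<.0415)&(X[...,2]>.0685)&(X[...,2]<.0785)&(d>0)
a=np.degrees(np.arctan2(X[m][:,1]+.0405,X[m][:,0]-.66))%360;print(np.histogram(a,36,(0,360))[0])
for r in finder.pinpoint("wrist","jar_mouth"): print(r, onz("wrist",r["location"],.078,c))
E
```

```text
3.55 tcp [ 0.6009 -0.0425  0.2044] rot [-3.1415e+00  1.8000e-03 -1.6000e-03] f [-1.4  0.3  0.2] w 0.0938
jar 2439 (array([ 0.66224581, -0.04453484]), np.float64(0.037603617416235115)) 0.07557832812651599 [ 0.66206433 -0.04426601  0.07702406] [0.08266778 0.08322032 0.00604446]
bench 0.0019579419189475478
[ 7  0  0 26 37 25 17  7  0  0  0  0  0  0  0  4  7  9  0  0  0  0 10 43
 40 37 33 37 45 45 45 42 45 38 32 18]
{'location': [325.8, 152.8], 'conf': 0.63} [ 0.66022372 -0.04445967  0.078     ]
```

View pics/e.png

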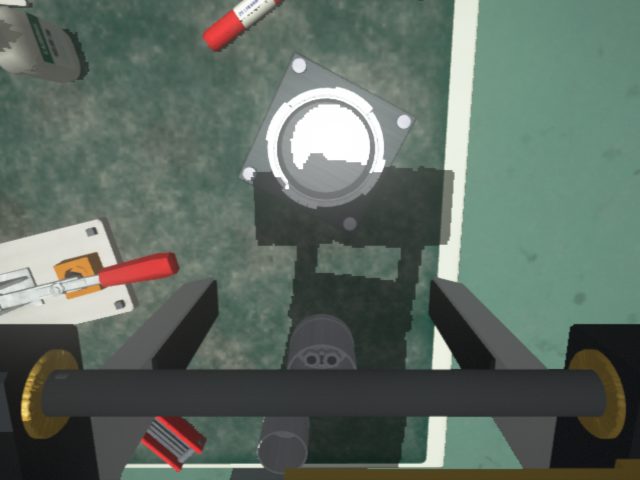

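The jar rim is centred at about (326,148). Averaging the views puts it at (0.661, -0.0425).

carry_out --motion '[[[-0.25,-0.018,0],0],[[-0.5,-0.018,0],0],[[-0.62,-0.018,0],0],[[-0.62,-0.018,0.2],0],[[-0.62,-0.018,0.45],0],[[-0.62,-0.018,0.7],0],[[-0.62,-0.018,0.9],0],[[-0.62,-0.018,0.985],0],[[-0.62,-0.018,0.985],0]]'

```text
time_s: 4.55
ee_pos: [0.4753, -0.0375, 0.0072]
eef_rot: [-3.141, 0.003, -0.001]
force: [-0.3, 1.0, 0.5]
grip_width: 0.094
grip_force: 0.0
```

carry_out --motion '[[[0,0,0],0],[[0,0,0],0],[[0,0,0],0],[[0,0,0],0],[[0,0,0],0],[[0,0,0],0]]' --hand 0.6 --force 8

```text
time_s: 5.15
ee_pos: [0.4775, -0.0374, 0.0091]
eef_rot: [3.141, -0.001, -0.0]
force: [-1.1, -0.9, 7.1]
grip_width: 0.0603
grip_force: 8.0
```

carry_out --motion '[[[0,0,-0.15],0],[[0,0.017,-0.3],0],[[0,0.017,-0.415],0],[[0.15,0.017,-0.415],0],[[0.3,0.017,-0.415],0],[[0.465,0.017,-0.415],0],[[0.465,0.017,-0.415],0],[[0.465,0.017,-0.415],0]]'

```text
time_s: 5.95
ee_pos: [0.5696, -0.0405, 0.0906]
eef_rot: [-3.141, 0.002, 0.0]
force: [-1.2, 0.5, -2.9]
grip_width: 0.06
grip_force: 8.0
```

```bash
python3 - <<'E'
from m import *
o,c,p,d,X=look("top")
e=o["ee_pos"]
p2,d2=camera("wrist")
s,_=camera("scene")
cv2.imwrite("pics/f.png",np.hstack([cv2.resize(s[200:400,300:560],(400,308)),cv2.resize(p2[150:,:],(400,206)) if 0 else cv2.resize(p2,(400,308))]))
E
```

```text
5.95 tcp [ 0.5696 -0.0405  0.0906] rot [-3.1413e+00  1.8000e-03  1.0000e-04] f [-1.2  0.5 -2.9] w 0.06
```

View pics/f.png

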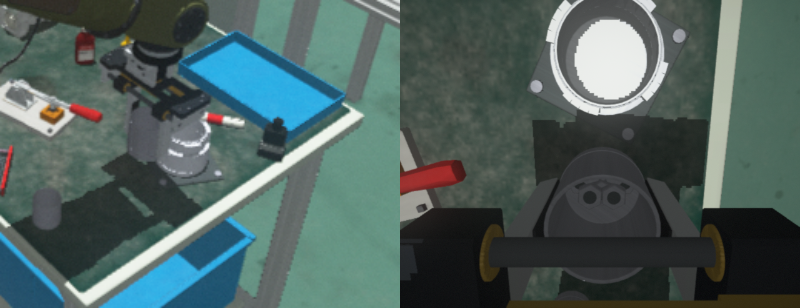

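The cup is held upright, clear of the jar, with the nuts in it. Now I'll roll it over the jar's near rim, which pivots it between the pads.

carry_out --motion '[[[0.04,0,0.089],0],[[0.095,0,0.089],0],[[0.115,0,0.063],0],[[0.132,0,0.037],0],[[0.16,0,0.02],0],[[0.185,0,0.005],0],[[0.21,0,-0.003],0],[[0.24,0,-0.01],0],[[0.24,0,-0.01],0]]'

```text
time_s: 7.0
ee_pos: [0.6189, -0.0407, 0.0936]
eef_rot: [3.142, -0.001, -0.0]
force: [-0.3, 0.2, -2.5]
grip_width: 0.0597
grip_force: 8.0
```

```bash
python3 - <<'E'
from m import *
o,c,p,d,X=look("wrist")
s,_=camera("scene")
cv2.imwrite("pics/g.png",np.hstack([cv2.resize(s[240:380,380:540],(400,350)),cv2.resize(p,(400,350))]))
E
```

```text
7.0 tcp [ 0.6189 -0.0407  0.0936] rot [ 3.1415e+00 -8.0000e-04 -0.0000e+00] f [-0.3  0.2 -2.5] w 0.0597
```

View pics/g.png

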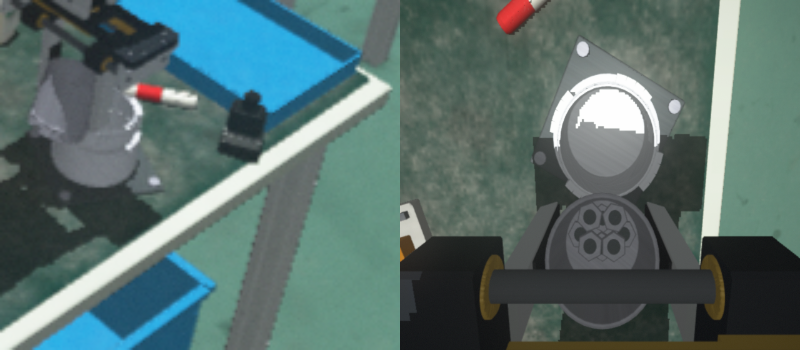

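The left half shows the cup tilted against the rim. In the right half the nuts at (600,230) are visible in the tipped cup. I'll carry on over the rim.

carry_out --motion '[[[0.03,0,0],0],[[0.058,0,0],0],[[0.08,0,0.005],0],[[0.1,0,0.012],0],[[0.115,0,0.022],0],[[0.122,0,0.032],0],[[0.13,0,0.044],0],[[0.13,0,0.044],0],[[0.128,0,0.047],0],[[0.128,0,0.047],0],[[0.128,0,0.047],0]]'

```text
time_s: 8.2
ee_pos: [0.645, -0.0407, 0.0852]
eef_rot: [3.141, -0.003, -0.0]
force: [2.4, -0.3, 7.3]
grip_width: 0.06
grip_force: 8.0
```

```bash
python3 - <<'E'
from m import *
o,c,p,d,X=look("wrist")
s,_=camera("scene")
cv2.imwrite("pics/i.png",np.hstack([cv2.resize(s[240:380,380:540],(400,350)),cv2.resize(p,(400,350))]))
E
```

```text
8.2 tcp [ 0.645  -0.0407  0.0852] rot [ 3.1413e+00 -3.3000e-03 -1.0000e-04] f [ 2.4 -0.3  7.3] w 0.06
```

View pics/i.png

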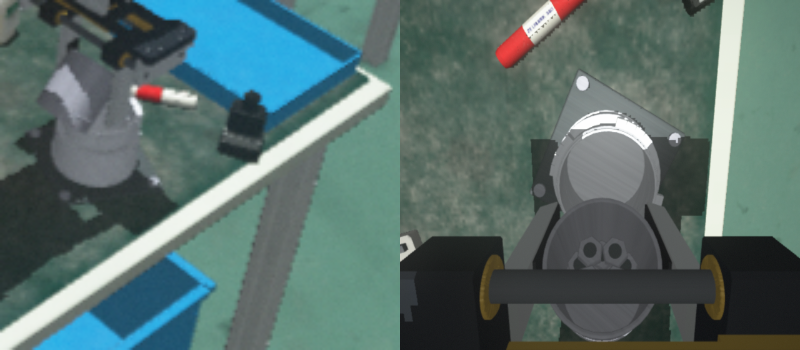

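The nuts are still in the cup at (600,250). I'll get the tilt from depth instead of pictures.

```bash
cat > prof.py <<'E'
from m import *
def prof(y=-.0425,w=.004,x0=.57,x1=.72,zmin=.03,step=14):
    o,c,p,d,X=look("wrist")
    m=(abs(X[...,1]-y)<w)&(X[...,0]>x0)&(X[...,0]<x1)&(X[...,2]>zmin)&(X[...,2]<.19)&(d>0)
    v,u=np.nonzero(m); i=np.argsort(v)
    last=-9
    for k in i:
        if v[k]>=last+step: last=v[k];print("row",v[k],"x,z mm",np.round(X[v[k],u[k]][[0,2]]*1000-np.array([o["ee_pos"][0]*1000,o["ee_pos"][2]*1000+19]),0),"abs",np.round(X[v[k],u[k]][[0,2]]*1000))
E
python3 -c "
from prof import *
prof()"
```

```text
8.3 tcp [ 0.645  -0.0407  0.0852] rot [ 3.1413e+00 -3.3000e-03 -1.0000e-04] f [2.6 1.  7.3] w 0.06
row 154 x,z mm [ 61. -73.] abs [706.  31.]
row 168 x,z mm [ 55. -52.] abs [700.  52.]
row 271 x,z mm [24. 19.] abs [669. 123.]
row 285 x,z mm [18. 16.] abs [663. 120.]
row 299 x,z mm [9. 5.] abs [654. 109.]
row 313 x,z mm [-2. -7.] abs [643.  97.]
row 327 x,z mm [-15. -22.] abs [630.  83.]
row 341 x,z mm [-15.  -8.] abs [630.  97.]
row 355 x,z mm [-19.  -2.] abs [626. 102.]
row 417 x,z mm [-47.  -0.] abs [598. 104.]
row 431 x,z mm [-51.   3.] abs [594. 107.]
row 445 x,z mm [-55.   7.] abs [590. 111.]
row 459 x,z mm [-19.  58.] abs [626. 162.]
```

The cup is tilted about 42°, but it has slid up between the fingers by about 30 mm. The lever from the rim to the pads was too short. I'll set it back on the bench and regrip near the mouth, where the bottom gives a long lever.

carry_out --motion '[[[0,0,-0.1],0],[[0,0,-0.2],0],[[-0.15,0,-0.2],0],[[-0.3,0,-0.2],0],[[-0.45,0,-0.2],0],[[-0.54,0,-0.2],0],[[-0.54,0,-0.2],0],[[-0.54,0,-0.2],0]]'

```text
time_s: 9.15
ee_pos: [0.5364, -0.0407, 0.1242]
eef_rot: [3.142, -0.001, -0.0]
force: [-0.4, 0.4, -3.1]
grip_width: 0.0599
grip_force: 8.0
```

```bash
python3 -c "
from prof import *
prof(y=-.0415,x0=.44,x1=.60,step=10)"
```

```text
9.15 tcp [ 0.5364 -0.0407  0.1242] rot [ 3.1415e+00 -8.0000e-04 -2.0000e-04] f [-0.4  0.4 -3.1] w 0.0599
row 269 x,z mm [27. 26.] abs [564. 170.]
row 279 x,z mm [21. 18.] abs [558. 161.]
row 289 x,z mm [  3. -21.] abs [540. 122.]
row 299 x,z mm [  2. -12.] abs [539. 131.]
row 309 x,z mm [ -1. -10.] abs [535. 134.]
row 319 x,z mm [ -6. -10.] abs [531. 134.]
row 329 x,z mm [-13. -14.] abs [524. 129.]
row 339 x,z mm [-13.  -6.] abs [523. 138.]
row 349 x,z mm [-17.  -5.] abs [519. 139.]
row 359 x,z mm [-21.  -3.] abs [516. 141.]
row 417 x,z mm [-42.   6.] abs [494. 150.]
row 427 x,z mm [-37.  20.] abs [500. 163.]
row 437 x,z mm [-32.  31.] abs [504. 175.]
row 447 x,z mm [-29.  40.] abs [508. 184.]
```

carry_out --motion '[[[0,0,0.2],0],[[0,0,0.4],0],[[0,0,0.5],0],[[0,0,0.54],0],[[0,0,0.56],0],[[0,0,0.56],0]]'

```text
time_s: 9.8
ee_pos: [0.5367, -0.0407, 0.0127]
eef_rot: [3.141, -0.001, -0.0]
force: [-1.0, 0.1, -2.1]
grip_width: 0.0601
grip_force: 8.0
```

carry_out --motion '[[[0,0,0],0],[[0,0,0],0],[[0,0,0],0],[[0,0,0],0],[[0,0,0],0]]' --force 3

```text
time_s: 10.3
ee_pos: [0.536, -0.0407, 0.0125]
eef_rot: [3.141, -0.001, -0.0]
force: [-1.4, -0.6, 4.3]
grip_width: 0.0595
grip_force: 3.0
```

```bash
python3 -c "
from prof import *
prof(y=-.0415,x0=.44,x1=.60,zmin=.006,step=10)"
```

```text
10.3 tcp [ 0.536  -0.0407  0.0125] rot [ 3.1415e+00 -7.0000e-04 -1.0000e-04] f [-1.4 -0.6  4.3] w 0.0595
row 151 x,z mm [ 64. -25.] abs [600.   6.]
row 272 x,z mm [27. 28.] abs [563.  59.]
row 282 x,z mm [  7. -22.] abs [543.  10.]
row 292 x,z mm [  6. -11.] abs [542.  20.]
row 302 x,z mm [  2. -10.] abs [538.  21.]
row 312 x,z mm [-3. -9.] abs [533.  22.]
row 322 x,z mm [-10. -15.] abs [526.  16.]
row 332 x,z mm [-11.  -8.] abs [525.  24.]
row 342 x,z mm [-15.  -6.] abs [521.  26.]
row 352 x,z mm [-19.  -5.] abs [517.  26.]
row 362 x,z mm [-30. -17.] abs [506.  15.]
row 372 x,z mm [28. 92.] abs [564. 123.]
row 382 x,z mm [28. 95.] abs [564. 126.]
row 392 x,z mm [27. 96.] abs [563. 128.]
row 402 x,z mm [26. 97.] abs [562. 128.]
row 412 x,z mm [23. 96.] abs [559. 127.]
row 422 x,z mm [-37.  16.] abs [498.  47.]
row 432 x,z mm [-33.  27.] abs [503.  58.]
row 442 x,z mm [-31.  35.] abs [505.  67.]
row 452 x,z mm [-28.  44.] abs [508.  75.]
row 462 x,z mm [-29.  47.] abs [507.  78.]
row 472 x,z mm [ 20. 105.] abs [556. 137.]
```

carry_out --motion '[[[0,0,0],0],[[0,0,0],0],[[0,0,0],0],[[0,0,0],0],[[0,0,-0.3],0],[[0,0,-0.6],0],[[-0.1,0,-0.65],0],[[-0.1,0,-0.65],0],[[-0.1,0,-0.65],0]]' --hand -0.6

```text
time_s: 11.25
ee_pos: [0.5158, -0.0407, 0.1422]
eef_rot: [3.141, -0.001, -0.0]
force: [0.1, -0.7, -0.3]
grip_width: 0.0755
grip_force: 0.0
```

```bash
python3 - <<'E'
from m import *
o,c,p,d,X=look()
P=near(X,d,.52,-.041,.06,.058,.075);C=circ(P);print("cup",len(P),C,P[:,2].max(),(P.min(0)+P.max(0))/2,P.max(0)-P.min(0))
cx,cy=C[0];A=np.linalg.lstsq(np.c_[P[:,0]-cx,P[:,1]-cy,np.ones(len(P))],P[:,2],rcond=None)[0];print("tilt",A)
Q=near(X,d,cx,cy,.026,.0,.05);print(np.percentile(Q[:,2],[2,50,98]))
P=near(X,d,.661,-.0425,.06,.074,.085);print("jar",len(P),circ(P),(P.min(0)+P.max(0))/2,P.max(0)-P.min(0))
r=np.hypot(X[...,0]-.662,X[...,1]+.044);m=(r>.0385)&(r<.0415)&(X[...,2]>.0685)&(X[...,2]<.0785)&(d>0)
a=np.degrees(np.arctan2(X[m][:,1]+.044,X[m][:,0]-.662))%360;print(np.histogram(a,36,(0,360))[0])
E
```

```text
11.25 tcp [ 0.5158 -0.0407  0.1422] rot [ 3.1415e+00 -1.0000e-03 -2.0000e-04] f [ 0.1 -0.7 -0.3] w 0.0755
cup 1571 (array([ 0.51195913, -0.04118466]), np.float64(0.02850290603060515)) 0.06760235124067443 [ 0.51169346 -0.04089567  0.06281171] [0.05954081 0.05952116 0.00958127]
tilt [0.01454741 0.00117957 0.06366647]
[0.0018872  0.01117385 0.01998409]
jar 2221 (array([ 0.66053923, -0.0452789 ]), np.float64(0.03667992490671332)) [ 0.63782147 -0.04738955  0.0770563 ] [0.03491104 0.07822336 0.00611219]
[ 0  0  0  0  0  0  0  0  0  0  0  0  0 71 77 79 78 14  0  0  0  0 83 78
 82 86  3  0  0  0  0  0  0  0  0  0]
```

The cup stands upright at (0.512, -0.041) with the nuts inside. The neck lugs are centred at about 151° and 241°. I'll regrip the cup near its mouth.

carry_out --motion '[[[-0.018,0,0.1],0],[[-0.018,0,0.3],0],[[-0.018,0,0.42],0],[[-0.018,0,0.458],0],[[-0.018,0,0.458],0]]' --hand -0.8

```text
time_s: 11.8
ee_pos: [0.5115, -0.0405, 0.049]
eef_rot: [-3.141, 0.003, -0.0]
force: [0.6, 0.2, 0.2]
grip_width: 0.0841
grip_force: 0.0
```

carry_out --motion '[[[0,0,0],0],[[0,0,0],0],[[0,0,0],0],[[0,0,0],0],[[0,0,0],0]]' --hand 0.6 --force 14

```text
time_s: 12.3
ee_pos: [0.5126, -0.0407, 0.0512]
eef_rot: [3.141, -0.001, -0.0]
force: [-0.8, -1.3, 6.8]
grip_width: 0.0597
grip_force: 14.0
```

carry_out --motion '[[[0,0,-0.15],0],[[0,0.01,-0.305],0],[[0.1,0.017,-0.305],0],[[0.25,0.017,-0.305],0],[[0.345,0.017,-0.305],0],[[0.345,0.017,-0.305],0]]'

```text
time_s: 12.9
ee_pos: [0.5823, -0.044, 0.1108]
eef_rot: [-3.141, 0.0, 0.0]
force: [-0.6, 0.8, -1.4]
grip_width: 0.0595
grip_force: 14.0
```

carry_out --motion '[[[0.06,0,0],0],[[0.12,0,0],0],[[0.145,0,0],0],[[0.17,0,0],0],[[0.195,0,0],0],[[0.22,0,0],0],[[0.245,0,0],0],[[0.27,0,0],0],[[0.27,0,0],0]]'

```text
time_s: 13.8
ee_pos: [0.6357, -0.0441, 0.1114]
eef_rot: [-3.142, -0.0, -0.0]
force: [-0.9, -1.1, 0.1]
grip_width: 0.0596
grip_force: 14.0
```

```bash
python3 -c "
from prof import *
prof(y=-.0435,step=10)"
```

```text
13.8 tcp [ 0.6357 -0.0441  0.1114] rot [-3.1416e+00 -4.0000e-04 -1.0000e-04] f [-0.9 -1.1  0.1] w 0.0596
row 136 x,z mm [ 70. -82.] abs [706.  49.]
row 146 x,z mm [ 65. -78.] abs [701.  53.]
row 156 x,z mm [ 61. -52.] abs [696.  78.]
row 257 x,z mm [ 16. -29.] abs [652. 102.]
row 267 x,z mm [ 11. -31.] abs [646.  99.]
row 277 x,z mm [  4. -37.] abs [640.  93.]
row 287 x,z mm [ -3. -42.] abs [633.  89.]
row 297 x,z mm [-12. -51.] abs [624.  79.]
row 307 x,z mm [-20. -58.] abs [616.  73.]
row 317 x,z mm [-24. -54.] abs [612.  77.]
row 327 x,z mm [-27. -48.] abs [609.  83.]
row 337 x,z mm [-32. -45.] abs [604.  85.]
row 347 x,z mm [-39. -48.] abs [597.  82.]
row 357 x,z mm [-42. -44.] abs [593.  86.]
row 367 x,z mm [-46. -40.] abs [590.  90.]
row 417 x,z mm [-60. -19.] abs [576. 112.]
```

carry_out --motion '[[[0.025,0,0.005],0],[[0.05,0,0.01],0],[[0.065,0,0.02],0],[[0.075,0,0.03],0],[[0.08,0,0.05],0],[[0.08,0,0.05],0]]' --force 20

```text
time_s: 14.45
ee_pos: [0.6513, -0.044, 0.1012]
eef_rot: [-3.142, -0.0, -0.0]
force: [-1.6, 0.8, 2.6]
grip_width: 0.0596
grip_force: 20.0
```

```bash
python3 -c "
from prof import *
prof(y=-.0435,step=10)"
```

```text
14.45 tcp [ 0.6513 -0.044   0.1012] rot [-3.1416e+00 -2.0000e-04 -1.0000e-04] f [-1.6  0.8  2.6] w 0.0596
row 164 x,z mm [ 55. -90.] abs [706.  30.]
row 174 x,z mm [ 51. -68.] abs [702.  52.]
row 184 x,z mm [ 48. -44.] abs [699.  76.]
row 280 x,z mm [  3. -36.] abs [654.  84.]
row 290 x,z mm [ -2. -35.] abs [649.  85.]
row 300 x,z mm [ -7. -35.] abs [644.  85.]
row 310 x,z mm [-13. -36.] abs [639.  84.]
row 320 x,z mm [-19. -37.] abs [633.  83.]
row 330 x,z mm [-25. -39.] abs [627.  81.]
row 340 x,z mm [-31. -41.] abs [620.  79.]
row 350 x,z mm [-38. -44.] abs [613.  76.]
row 360 x,z mm [-44. -43.] abs [608.  77.]
row 417 x,z mm [-35.  16.] abs [616. 136.]
row 427 x,z mm [-41.  14.] abs [610. 134.]
row 437 x,z mm [-47.  13.] abs [605. 133.]
row 447 x,z mm [-52.  12.] abs [599. 132.]
row 457 x,z mm [-58.  11.] abs [594. 131.]
row 467 x,z mm [-63.  10.] abs [588. 130.]
```

The cup is at about 80° and still held. Continuing.

carry_out --motion '[[[0.005,0,0.02],0],[[0.01,0,0.04],0],[[0.01,0,0.055],0],[[0.01,0,0.065],0],[[0.01,0,0.07],0],[[0.01,0,0.07],0],[[0.01,0,0.07],0],[[0.01,0,0.07],0]]'

```text
time_s: 15.3
ee_pos: [0.6549, -0.0442, 0.0893]
eef_rot: [3.141, -0.005, -0.0]
force: [4.7, -1.0, 10.2]
grip_width: 0.0594
grip_force: 20.0
```

```bash
python3 -c "
from prof import *
prof(y=-.0435,step=10,zmin=.005)"
```

```text
15.3 tcp [ 0.6549 -0.0442  0.0893] rot [ 3.1411e+00 -5.4000e-03 -1.0000e-04] f [ 4.7 -1.  10.2] w 0.0594
row 147 x,z mm [  65. -101.] abs [720.   7.]
row 157 x,z mm [  59. -102.] abs [714.   6.]
row 167 x,z mm [  53. -103.] abs [708.   6.]
row 177 x,z mm [ 50. -56.] abs [705.  52.]
row 187 x,z mm [ 46. -56.] abs [700.  52.]
row 197 x,z mm [ 43. -34.] abs [698.  75.]
row 207 x,z mm [  29. -100.] abs [684.   9.]
row 217 x,z mm [  23. -100.] abs [677.   8.]
row 227 x,z mm [ 16. -99.] abs [671.   9.]
row 237 x,z mm [ 10. -98.] abs [665.  10.]
row 247 x,z mm [   3. -100.] abs [658.   8.]
row 257 x,z mm [  -3. -100.] abs [652.   9.]
row 267 x,z mm [  -9. -100.] abs [645.   8.]
row 277 x,z mm [-16. -98.] abs [639.  10.]
row 287 x,z mm [ -23. -100.] abs [632.   8.]
row 297 x,z mm [ -30. -100.] abs [625.   9.]
row 307 x,z mm [ -9. -30.] abs [646.  78.]
row 317 x,z mm [-14. -31.] abs [641.  77.]
row 327 x,z mm [-18. -29.] abs [636.  79.]
row 337 x,z mm [ 2. 23.] abs [657. 132.]
row 347 x,z mm [-1. 25.] abs [653. 133.]
row 357 x,z mm [-4. 27.] abs [651. 135.]
row 367 x,z mm [-8. 27.] abs [647. 135.]
row 417 x,z mm [-26.  29.] abs [629. 138.]
row 427 x,z mm [-29.  31.] abs [626. 139.]
row 437 x,z mm [-33.  31.] abs [622. 139.]
row 447 x,z mm [-37.  30.] abs [618. 138.]
row 457 x,z mm [-40.  32.] abs [615. 140.]
row 467 x,z mm [-43.  33.] abs [612. 141.]
```

The cup is at about 101–103°, just short of the nuts sliding. I'll ease the grip so it pivots more freely and press down a little more.

carry_out --motion '[[[0,0,0],0],[[0,0,0],0],[[0,0,0.01],0],[[0,0,0.018],0],[[0,0,0.018],0],[[0,0,0.018],0]]' --force 7

```text
time_s: 15.95
ee_pos: [0.6541, -0.0441, 0.0846]
eef_rot: [3.141, -0.003, -0.0]
force: [3.9, -0.2, 5.6]
grip_width: 0.0598
grip_force: 7.0
```

```bash
python3 -c "
from prof import *
prof(y=-.0435,step=10,zmin=.0)"
```

```text
15.95 tcp [ 0.6541 -0.0441  0.0846] rot [ 3.1414e+00 -2.8000e-03 -1.0000e-04] f [ 3.9 -0.2  5.6] w 0.0598
row 145 x,z mm [ 66. -98.] abs [720.   6.]
row 155 x,z mm [ 60. -99.] abs [714.   5.]
row 165 x,z mm [ 54. -97.] abs [708.   7.]
row 175 x,z mm [ 52. -52.] abs [706.  52.]
row 185 x,z mm [ 47. -52.] abs [701.  52.]
row 195 x,z mm [ 45. -29.] abs [699.  74.]
row 205 x,z mm [ 31. -94.] abs [685.  10.]
row 215 x,z mm [ 26. -85.] abs [680.  19.]
row 225 x,z mm [ 20. -86.] abs [674.  17.]
row 235 x,z mm [ 14. -87.] abs [668.  16.]
row 245 x,z mm [  9. -83.] abs [663.  21.]
row 255 x,z mm [ 11. -52.] abs [665.  51.]
row 265 x,z mm [ -7. -94.] abs [647.  10.]
row 275 x,z mm [-14. -95.] abs [641.   9.]
row 285 x,z mm [-20. -95.] abs [634.   8.]
row 295 x,z mm [-27. -95.] abs [627.   8.]
row 305 x,z mm [ -7. -29.] abs [647.  74.]
row 315 x,z mm [-11. -26.] abs [643.  78.]
row 325 x,z mm [ 8. 27.] abs [662. 130.]
row 335 x,z mm [ 4. 27.] abs [658. 130.]
row 345 x,z mm [ 1. 28.] abs [655. 131.]
row 355 x,z mm [-2. 29.] abs [652. 133.]
row 365 x,z mm [-5. 30.] abs [649. 133.]
row 417 x,z mm [-22.  34.] abs [632. 138.]
row 427 x,z mm [-25.  36.] abs [629. 139.]
row 437 x,z mm [-28.  36.] abs [626. 140.]
row 447 x,z mm [-31.  38.] abs [623. 142.]
row 457 x,z mm [-35.  38.] abs [619. 141.]
row 467 x,z mm [-38.  38.] abs [616. 142.]
```

Nuts are falling into the jar. A gentle shake should bring the rest.

carry_out --motion '[[[0.015,0,0.006],0],[[0,0,0.006],0],[[0.015,0,0.006],0],[[0,0,0.006],0],[[0.015,0,0.006],0],[[0,0,0.006],0],[[0,0,0.006],0],[[0,0,0.006],0]]'

```text
time_s: 16.8
ee_pos: [0.653, -0.0441, 0.0828]
eef_rot: [-3.142, 0.0, -0.0]
force: [1.6, 0.4, 3.2]
grip_width: 0.0598
grip_force: 7.0
```

```bash
python3 -c "
from prof import *
prof(y=-.0435,step=10,zmin=.07)
p,d=camera('wrist');cv2.imwrite('pics/j.png',p)
"
```

```text
16.8 tcp [ 0.653  -0.0441  0.0828] rot [-3.1416e+00  1.0000e-04 -1.0000e-04] f [1.6 0.4 3.2] w 0.0598
row 190 x,z mm [ 47. -31.] abs [700.  70.]
row 305 x,z mm [ -7. -29.] abs [646.  73.]
row 315 x,z mm [11. 26.] abs [664. 128.]
row 325 x,z mm [ 8. 26.] abs [661. 128.]
row 335 x,z mm [ 5. 27.] abs [658. 129.]
row 345 x,z mm [ 1. 28.] abs [654. 130.]
row 355 x,z mm [-1. 30.] abs [652. 132.]
row 365 x,z mm [-4. 32.] abs [649. 133.]
row 417 x,z mm [-20.  37.] abs [633. 138.]
row 427 x,z mm [-22.  39.] abs [631. 141.]
row 437 x,z mm [-26.  39.] abs [627. 141.]
row 447 x,z mm [-29.  40.] abs [624. 142.]
row 457 x,z mm [-32.  42.] abs [622. 143.]
row 467 x,z mm [-35.  43.] abs [618. 144.]
```

View pics/j.png

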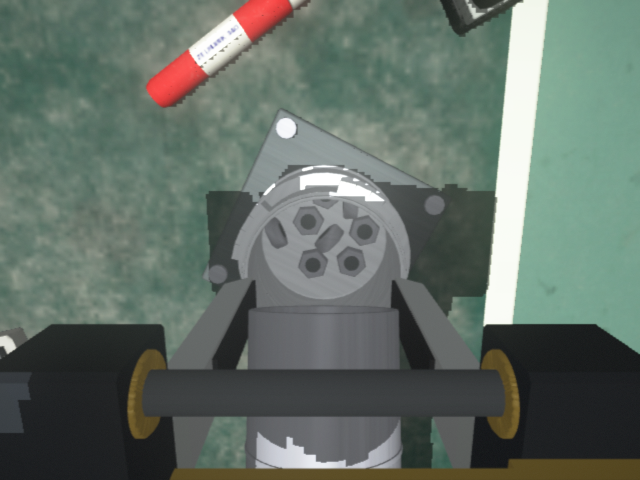

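All eight nuts lie in the jar: (308,220), (365,230), (312,262), (350,262), (276,232), (330,237), (325,200) and (350,210). I'll take the cup back over the bench.

carry_out --motion '[[[0,0,-0.12],0],[[0,0,-0.25],0],[[-0.15,0,-0.25],0],[[-0.35,0,-0.25],0],[[-0.55,0,-0.25],0],[[-0.65,0,-0.15],0],[[-0.65,0,-0.02],0],[[-0.65,0,0.03],0],[[-0.65,0,0.03],0]]'

```text
time_s: 17.8
ee_pos: [0.5224, -0.044, 0.0753]
eef_rot: [-3.141, 0.003, -0.0]
force: [-0.6, 0.1, -1.4]
grip_width: 0.06
grip_force: 7.0
```

carry_out --motion '[[[0,0,0],0],[[0,0,0],0],[[0,0,0],0],[[0,0,0],0],[[0,0,0],0]]' --force 3

```text
time_s: 18.3
ee_pos: [0.5233, -0.0441, 0.0769]
eef_rot: [3.142, -0.0, -0.0]
force: [0.1, -1.1, -1.2]
grip_width: 0.06
grip_force: 3.0
```

```bash
python3 -c "
from prof import *
prof(y=-.0435,x0=.42,x1=.58,step=10,zmin=.01)
"
```

```text
18.3 tcp [ 0.5233 -0.0441  0.0769] rot [ 3.1415e+00 -4.0000e-04 -1.0000e-04] f [ 0.1 -1.1 -1.2] w 0.06
row 240 x,z mm [ 15. -67.] abs [539.  29.]
row 250 x,z mm [26. -6.] abs [549.  90.]
row 260 x,z mm [  5. -64.] abs [528.  32.]
row 270 x,z mm [ -1. -64.] abs [523.  32.]
row 280 x,z mm [ -6. -62.] abs [517.  34.]
row 290 x,z mm [-11. -61.] abs [512.  35.]
row 300 x,z mm [-17. -61.] abs [506.  35.]
row 310 x,z mm [-22. -59.] abs [501.  37.]
row 320 x,z mm [-27. -57.] abs [496.  38.]
row 330 x,z mm [-34. -58.] abs [490.  38.]
row 340 x,z mm [-39. -56.] abs [485.  40.]
row 350 x,z mm [-39. -45.] abs [485.  51.]
row 360 x,z mm [-36. -28.] abs [488.  67.]
row 370 x,z mm [29. 93.] abs [553. 189.]
row 380 x,z mm [28. 94.] abs [551. 190.]
row 416 x,z mm [21. 94.] abs [544. 190.]
```

It hangs at about 10°. I'll lower it, press it flat, and release.

carry_out --motion '[[[0,0,0.06],0],[[0,0,0.11],0],[[0,0,0.13],0],[[0,0,0.145],0],[[0,0,0.155],0],[[0,0,0.155],0]]'

```text
time_s: 18.95
ee_pos: [0.5232, -0.044, 0.0456]
eef_rot: [-3.142, 0.0, -0.0]
force: [-0.5, -0.9, -1.2]
grip_width: 0.0602
grip_force: 3.0
```

carry_out --motion '[[[0,0,0],0],[[0,0,0],0],[[0,0,0],0],[[0,0,0],0],[[0,0,-0.2],0],[[0,0,-0.45],0],[[0,0,-0.6],0],[[0,0,-0.6],0]]' --hand -1

```text
time_s: 19.75
ee_pos: [0.5249, -0.0443, 0.1701]
eef_rot: [3.14, -0.007, -0.0]
force: [0.1, 0.5, -0.4]
grip_width: 0.094
grip_force: 0.0
```

```bash
python3 - <<'E'
from m import *
o,c,p,d,X=look()
P=near(X,d,.51,-.041,.06,.055,.08);C=circ(P);print("cup",len(P),C,P[:,2].max(),(P.min(0)+P.max(0))/2,P.max(0)-P.min(0))
cx,cy=C[0];A=np.linalg.lstsq(np.c_[P[:,0]-cx,P[:,1]-cy,np.ones(len(P))],P[:,2],rcond=None)[0];print("tilt",A)
Q=near(X,d,cx,cy,.024,-.01,.05);print("floor",np.percentile(Q[:,2],[2,50,98]))
E
```

```text
19.75 tcp [ 0.5249 -0.0443  0.1701] rot [ 3.1405e+00 -7.3000e-03 -1.0000e-04] f [ 0.1  0.5 -0.4] w 0.094
cup 1461 (array([ 0.50752473, -0.04422075]), np.float64(0.02851894432651731)) 0.06749029459440409 [ 0.50686901 -0.04400871  0.06124992] [0.06018475 0.05925287 0.01248074]
tilt [0.02053194 0.00163929 0.06280307]
floor [0.00130709 0.00293853 0.0045067 ]
```

The empty cup stands upright at (0.5075, -0.044). Now the lid.

carry_out --motion '[[[-0.18,-1,0],0],[[-0.18,-1,0],0],[[-0.18,-1,0],0],[[-0.18,-1,0],0],[[-0.18,-1,0],0],[[-0.18,-1,0],0]]'

```text
time_s: 20.4
ee_pos: [0.4864, 0.1567, 0.1644]
eef_rot: [3.141, 0.002, 0.002]
force: [0.4, -0.3, -0.8]
grip_width: 0.0941
grip_force: 0.0
```

carry_out --motion '[[[-0.38,-1,0],-0.029],[[-0.38,-1,0],-0.029],[[-0.38,-1,0],-0.029],[[-0.38,-1,0],-0.029],[[-0.38,-1,0],-0.029],[[-0.38,-1,0],-0.029],[[-0.38,-1,0],-0.029]]'

```text
time_s: 21.1
ee_pos: [0.4119, 0.3544, 0.1651]
eef_rot: [3.141, 0.001, 0.181]
force: [0.7, 0.6, 1.4]
grip_width: 0.0939
grip_force: 0.0
```

```bash
python3 - <<'E'
from m import *
o,c,p,d,X=look()
g=p.max(2)
P=near(X,d,.4515,.3855,.07,.012,.03);print("lidtop",len(P),np.median(P[:,2]),(P.min(0)+P.max(0))/2,P.max(0)-P.min(0))
P=near(X,d,.4515,.3855,.045,.04,.07);print("bar",len(P),np.median(P[:,2]))
r=cv2.minAreaRect((P[:,:2]*1000).astype(np.float32));print(r)
for r in finder.pinpoint("wrist","lid_grip"): print(r,onz("wrist",r["location"],.042,c))
E
```

```text
21.1 tcp [0.4119 0.3544 0.1651] rot [3.1408e+00 8.0000e-04 1.8090e-01] f [0.7 0.6 1.4] w 0.0939
lidtop 10717 0.019982411499578856 [0.45430132 0.38256743 0.02093514] [0.09631191 0.09633798 0.01499993]
bar 2180 0.049571024339520126
((454.05609130859375, 382.9647216796875), (51.08198547363281, 20.107479095458984), 10.527037620544434)
{'location': [293.8, 171.3], 'conf': 0.76} [0.45442656 0.38284303 0.042     ]
```

carry_out --motion '[[[0.1,-0.05,0],0],[[0.229,-0.109,0],0],[[0.229,-0.109,0],0],[[0.229,-0.109,0.2],0],[[0.229,-0.109,0.4],0],[[0.229,-0.109,0.6],0],[[0.229,-0.109,0.69],0],[[0.229,-0.109,0.708],0],[[0.229,-0.109,0.708],0]]' --hand 0.15

```text
time_s: 22.1
ee_pos: [0.4527, 0.3849, 0.0244]
eef_rot: [3.142, 0.0, 0.181]
force: [-0.3, 1.0, 0.1]
grip_width: 0.0399
grip_force: 0.0
```

carry_out --motion '[[[0,0,0],0],[[0,0,0],0],[[0,0,0],0],[[0,0,0],0],[[0,0,0],0],[[0,0,0],0]]' --hand 1 --force 40

```text
time_s: 22.7
ee_pos: [0.4527, 0.3858, 0.0251]
eef_rot: [-3.141, -0.001, 0.182]
force: [-0.6, -2.7, 8.2]
grip_width: 0.0196
grip_force: 40.0
```

carry_out --motion '[[[0,0,-0.2],0],[[0,0,-0.4],0],[[0,0,-0.6],0],[[0.05,0.2,-0.7],0],[[0.1,0.4,-0.7],0],[[0.15,0.6,-0.7],0],[[0.213,0.76,-0.7],0],[[0.213,0.76,-0.7],0]]'

```text
time_s: 23.5
ee_pos: [0.5232, 0.2407, 0.1642]
eef_rot: [3.141, -0.0, 0.178]
force: [-0.8, 0.6, -1.5]
grip_width: 0.0198
grip_force: 40.0
```

carry_out --motion '[[[0.4,0.9,0],0],[[0.4,0.9,0],0],[[0.4,0.9,0],0],[[0.4,0.9,0],0],[[0.4,0.9,0],0],[[0.4,0.9,0],0]]'

```text
time_s: 24.1
ee_pos: [0.6329, 0.0812, 0.1635]
eef_rot: [-3.141, 0.001, 0.181]
force: [0.5, 0.7, -2.6]
grip_width: 0.0193
grip_force: 40.0
```

```bash
python3 - <<'E'
from m import *
o,c,p,d,X=look()
e=o["ee_pos"]
P=near(X,d,e[0],e[1],.06,e[2]-.008,e[2]+.003);print("lid rel tcp",len(P),circ(P)[0]-e[:2],(P.min(0)+P.max(0))/2-e,P.max(0)-P.min(0))
P=near(X,d,.661,-.0425,.06,.074,.085);print("jar",len(P))
if len(P)>50:print(circ(P))
y=o["eef_rot"][2];D=np.array([.6607,-.041])-e[:2];print("to go tool",D@[np.cos(y),np.sin(y)],D@[np.sin(y),-np.cos(y)])
E
```

```text
24.1 tcp [0.6329 0.0812 0.1635] rot [-3.1412e+00  8.0000e-04  1.8090e-01] f [ 0.5  0.7 -2.6] w 0.0193
lid rel tcp 16989 [0.00445197 0.0005689 ] [ 0.00456585 -0.00011047 -0.00252315] [0.08791167 0.09566866 0.01094032]
jar 3080
(array([ 0.6623498 , -0.04408579]), np.float64(0.03736389861686878))
to go tool 0.00535237600718526 0.12523906386482125
```

carry_out --motion '[[[0.027,0.25,0],-0.02],[[0.027,0.45,0],-0.04],[[0.027,0.626,0],-0.06],[[0.027,0.626,0],-0.082],[[0.027,0.626,0],-0.082],[[0.027,0.626,0],-0.082],[[0.027,0.626,0],-0.082]]'

```text
time_s: 24.85
ee_pos: [0.6609, -0.0393, 0.1643]
eef_rot: [3.142, -0.0, 0.696]
force: [-1.0, 0.5, -1.8]
grip_width: 0.0195
grip_force: 40.0
```

```bash
python3 - <<'E'
from m import *
o=ctrl.get_obs();e=o["ee_pos"];y=o["eef_rot"][2];D=np.array([.6608,-.041])-e[:2];print(e,y*57.3,"to go tool",D@[np.cos(y),np.sin(y)],D@[np.sin(y),-np.cos(y)])
E
```

```text
[ 0.66086161 -0.03925246  0.16427195] 39.8815658439992 to go tool -0.001167741869199466 0.0013015690246973505
```

carry_out --motion '[[[-0.006,0.006,0.1],0],[[-0.006,0.006,0.2],0],[[-0.006,0.006,0.28],0],[[-0.006,0.006,0.31],0],[[-0.006,0.006,0.31],0]]'

```text
time_s: 25.35
ee_pos: [0.6606, -0.0421, 0.1014]
eef_rot: [-3.141, 0.001, 0.697]
force: [-0.5, 0.1, -2.7]
grip_width: 0.02
grip_force: 40.0
```

carry_out --motion '[[[0,0,0.01],0],[[0,0,0.02],0],[[0,0,0.025],0],[[0,0,0.025],0]]'

```text
time_s: 25.75
ee_pos: [0.6612, -0.0425, 0.0981]
eef_rot: [3.141, -0.001, 0.697]
force: [-0.3, -0.3, 4.1]
grip_width: 0.0198
grip_force: 40.0
```

The lid rests on the lugs at the expected height. Now I turn it backward to the estimated window.

carry_out --motion '[[[0,0,0],-0.015],[[0,0,0],-0.03],[[0,0,0],-0.045],[[0,0,0],-0.06],[[0,0,0],-0.06],[[0,0,0.01],-0.06],[[0,0,0.015],-0.06],[[0,0,0.015],-0.06]]'

```text
time_s: 26.55
ee_pos: [0.6609, -0.0428, 0.0938]
eef_rot: [3.141, 0.0, 1.073]
force: [1.6, -3.5, -2.2]
grip_width: 0.0197
grip_force: 40.0
```

It is entering the gap: lower by 4 mm with no upward force. I'll lower it fully.

carry_out --motion '[[[0,0,0.01],0],[[0,0,0.02],0],[[0,0,0.03],0],[[0,0,0.037],0],[[0,0,0.037],0]]'

```text
time_s: 27.05
ee_pos: [0.661, -0.0428, 0.0871]
eef_rot: [3.141, 0.0, 1.074]
force: [0.4, -5.9, 2.9]
grip_width: 0.0195
grip_force: 40.0
```

It is home. I'll shift slightly to relieve the side force, then turn forward.

carry_out --motion '[[[-0.004,0.002,0],0.012],[[-0.004,0.002,0],0.024],[[-0.004,0.002,0],0.036],[[-0.004,0.002,0],0.048],[[-0.004,0.002,0],0.06],[[-0.004,0.002,0],0.072],[[-0.004,0.002,0],0.084],[[-0.004,0.002,0],0.092],[[-0.004,0.002,0],0.092]]' --force 60

```text
time_s: 27.95
ee_pos: [0.6609, -0.0428, 0.0871]
eef_rot: [-3.141, -0.001, 0.496]
force: [0.0, 0.4, 4.2]
grip_width: 0.0197
grip_force: 60.0
```

```bash
python3 - <<'E'
from m import *
o=ctrl.get_obs();print(o["ee_pos"],o["eef_rot"]*57.3,o["force"],o["moment"])
E
```

```text
[ 0.66093731 -0.04280407  0.08710085] [-1.79990333e+02 -4.63359945e-02  2.83943610e+01] [0.02465674 0.39509196 4.22602715] [ 0.0226176  -0.03077993 -0.08362954]
```

carry_out --motion '[[[0,0,0],0.008],[[0,0,0],0.016],[[0,0,0],0.024],[[0,0,0],0.032],[[0,0,0],0.04],[[0,0,0],0.04]]'

```text
time_s: 28.55
ee_pos: [0.6614, -0.044, 0.0871]
eef_rot: [3.14, -0.002, 0.245]
force: [5.1, -6.3, 2.6]
grip_width: 0.0194
grip_force: 60.1
```

```bash
python3 - <<'E'
from m import *
o=ctrl.get_obs();print(o["ee_pos"],o["eef_rot"]*57.3,o["force"],o["moment"])
E
```

```text
[ 0.66143338 -0.04395658  0.08714996] [ 1.79920209e+02 -9.23270039e-02  1.40641504e+01] [ 5.09613447 -6.25618575  2.59010373] [-1.2338265  -0.84618915  0.53037144]
```

The moment has reached 0.53 N m, so the collar is giving. Turning on.

carry_out --motion '[[[0,0,0],0.006],[[0,0,0],0.012],[[0,0,0],0.012]]'

```text
time_s: 28.85
ee_pos: [0.6616, -0.0439, 0.0872]
eef_rot: [3.14, -0.002, 0.172]
force: [4.9, -5.8, 1.3]
grip_width: 0.0201
grip_force: 62.6
```

```bash
python3 - <<'E'
from m import *
o=ctrl.get_obs();print(o["ee_pos"],o["eef_rot"]*57.3,o["force"],o["moment"])
E
```

```text
[ 0.66164156 -0.04394885  0.08722986] [ 1.79905178e+02 -1.30510754e-01  9.83267008e+00] [ 4.88759109 -5.79840037  1.26596592] [-1.13361921 -1.11103026  1.3945821 ]
```

The moment jumped to 1.4 N m, so the collar is at its end. Releasing and checking.

carry_out --motion '[[[0,0,0],-0.003],[[0,0,0],-0.003],[[0,0,0],-0.003],[[0,0,0],-0.003],[[0,0,-0.15],-0.003],[[0,0,-0.35],0],[[-0.3,0,-0.5],0],[[-0.3,0,-0.5],0],[[-0.3,0,-0.5],0]]' --hand 0

```text
time_s: 29.75
ee_pos: [0.601, -0.0537, 0.1886]
eef_rot: [3.141, -0.002, 0.169]
force: [-0.4, 0.4, 0.3]
grip_width: 0.0473
grip_force: 0.0
```

```bash
python3 - <<'E'
from m import *
o,c,p,d,X=look()
P=near(X,d,.661,-.043,.06,.075,.092);print("lidtop z",len(P),np.median(P[:,2]),(P.min(0)+P.max(0))/2,P.max(0)-P.min(0))
A=np.linalg.lstsq(np.c_[P[:,0]-.661,P[:,1]+.043,np.ones(len(P))],P[:,2],rcond=None)[0];print("tilt",A)
P=near(X,d,.661,-.043,.045,.1,.125);print("bar",np.median(P[:,2]),cv2.minAreaRect((P[:,:2]*1000).astype(np.float32)))
o,c,q,d,X=look("top")
P=near(X,d,.5075,-.041,.045,.05,.08);print("cup",len(P),(P.min(0)+P.max(0))/2,P.max(0)-P.min(0))
for n in("screw_cup","hex_keys","threadlocker","oiler"):
    r=finder.cut_out("top",n)
    if r: print(n,np.round(r[0]["location"]))
print(o["joint_vel"].max())
cv2.imwrite("pics/k.png",np.hstack([cv2.resize(p,(400,300)),cv2.resize(q,(400,300))]))
E
```

```text
29.75 tcp [ 0.601  -0.0537  0.1886] rot [ 3.1409e+00 -2.4000e-03  1.6920e-01] f [-0.4  0.4  0.3] w 0.0473
lidtop z 14160 0.08194252809077432 [ 0.66233013 -0.04410007  0.08041901] [0.09619808 0.09551304 0.00820889]
tilt [0.00054392 0.00029397 0.08193334]
bar 0.11157091795835924 ((662.177001953125, -44.128990173339844), (52.02964401245117, 20.023786544799805), 15.46531867980957)
29.8 tcp [ 0.6017 -0.0535  0.1874] rot [ 3.1413e+00 -1.3000e-03  1.6930e-01] f [-0.4  0.3  0. ] w 0.0471
cup 120 [ 0.50465284 -0.04115984  0.06153283] [0.05898492 0.06176941 0.02228332]
screw_cup [324. 307.]
hex_keys [380. 313.]
threadlocker [329. 190.]
oiler [365. 185.]
0.049957143535169134
```

View pics/k.png

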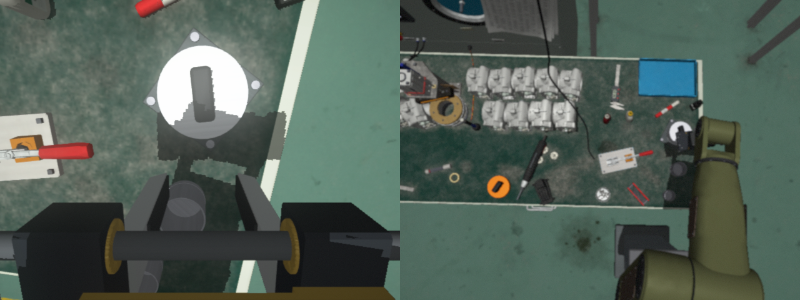

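Left half: the lid is flat on the jar at (202,92), with its top at 82 mm as expected for home. Right half: the cup and the bystanders are in place. The bar is at 15.5° but the tool ended at 9.8°, so the pads may have slipped. I'll regrip and turn once more to be sure it is tight.

carry_out --motion '[[[0.15,0,0],-0.016],[[0.3,0,0],-0.016],[[0.3,0,0.2],-0.016],[[0.3,0,0.4],-0.016],[[0.3,0,0.495],-0.016],[[0.3,0,0.495],-0.016]]'

```text
time_s: 30.65
ee_pos: [0.6603, -0.043, 0.0847]
eef_rot: [-3.14, 0.003, 0.27]
force: [-0.4, -0.2, 0.2]
grip_width: 0.047
grip_force: 0.0
```

carry_out --motion '[[[0,0,0],0],[[0,0,0],0],[[0,0,0],0],[[0,0,0],0],[[0,0,0],0.005],[[0,0,0],0.01],[[0,0,0],0.01]]' --hand 1 --force 60

```text
time_s: 31.35
ee_pos: [0.6609, -0.0442, 0.0879]
eef_rot: [3.14, -0.0, 0.207]
force: [-0.1, -5.8, -0.0]
grip_width: 0.0196
grip_force: 61.0
```

```bash
python3 - <<'E'
from m import *
o=ctrl.get_obs();print(o["ee_pos"],o["eef_rot"]*57.3,o["force"],o["moment"],o["grip_width"])
E
```

```text
[ 0.66087539 -0.04424034  0.08794191] [ 1.79907532e+02 -9.17639056e-04  1.18784579e+01] [-0.14855461 -5.8346269  -0.04830336] [-1.12757272  0.05431613  1.03446642] 0.019557491529405155
```

With a 3.6° turn the moment is already 1.03 N m, far above the collar's 0.4, so it is at its hard end. Release and retreat.

carry_out --motion '[[[0,0,0],-0.01],[[0,0,0],-0.01],[[0,0,0],-0.01],[[0,0,0],-0.01],[[0,0,-0.2],-0.01],[[0,0,-0.4],-0.01],[[0,0,-0.6],-0.01],[[0,0,-0.6],-0.01],[[0,0,-0.6],-0.01],[[0,0,-0.6],-0.01]]' --hand 0

```text
time_s: 32.35
ee_pos: [0.6603, -0.0433, 0.2061]
eef_rot: [-3.141, 0.002, 0.27]
force: [0.7, 0.3, -1.0]
grip_width: 0.0471
grip_force: 0.0
```

```bash
python3 - <<'E'
from m import *
o,c,p,d,X=look()
P=near(X,d,.661,-.043,.06,.075,.095);print("lidtop z",len(P),np.median(P[:,2]))
P=near(X,d,.661,-.043,.045,.1,.125);print("bar",cv2.minAreaRect((P[:,:2]*1000).astype(np.float32)))
print(ctrl.hand_in())
E
```

```text
32.35 tcp [ 0.6603 -0.0433  0.2061] rot [-3.1407e+00  2.0000e-03  2.6970e-01] f [ 0.7  0.3 -1. ] w 0.0471
lidtop z 11066 0.08192249528119122
bar ((662.861328125, -44.322853088378906), (51.2372932434082, 19.65941619873047), 15.258528709411621)
the job is handed in; nothing more can be done
None
```

I poured all eight nuts into the jar, left the empty cup upright on the bench, and screwed the lid on tight to the collar's end; the job is handed in at 32 s, and no verdict came back.

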